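Roll a boiler to the leak-test nozzle

ROBOT

A 6-joint arm with a two-finger parallel gripper is mounted at the origin on the work surface. World frame = base frame: x ahead of the robot, y to its left, z up, the work surface at z = 0. Lengths are in mm, angles in rad, forces in N, time in s.
With the tool pointing down it reaches from about 250 to 850 mm from the base axis. Payload 12.5 kg.
Tool frame: the origin (TCP) lies midway between the tips of the shut fingers; the grasp point (between the pads) lies 19 mm behind it (ctrl.grip_depth is the distance from the TCP to the grasp point, in mm); x points along the fingers, z is the direction in which the jaws open and shut, and the axes are right-handed (so a half turn about x gives the same grasp; the last joint's range is limited). The gripper opens to 93 mm and grips with 3 to 60 N. Pads are 15 mm wide; open, the fingers measure 128 mm over their backs; the gripper's body (75 mm by 188 mm) begins 65 mm behind the grasp point.
Start: joints at [-1.215, 0.351, 1.652, -0, 1.139, -0.085], TCP at [234.681, -497.402, 218.633] pointing down, gripper open.
Joint ranges: [-2.75, 2.75], [-0.79, 2.1], [0.01, 2.65], [-1.57, 4.71], [0.07, 3.14], [-2.87, 2.87]. Speed limits (rad/s): [2.22, 2.22, 2.79, 3.14, 3.14, 3.14].

INTERFACE

Orientations are given as a unit quaternion [x, y, z, w].
In Python, from plant import ctrl gives the robot as it stands. The module is installed in compiled form; this text tells all that it offers.
- The arm moves only by the tool play_rows, never from a script. Its arguments are lists of equal length, an entry for each row: "dp": the shift along the world's x, y, z in mm, a list of three; "delta_rot": the turn, a rotation vector about the world's x, y, z in degrees, a list of three; "gripper": the closure, from -1 (fully open) to 1 (shut). In form: {"dp": [[tx, ty, tz], ...], "delta_rot": [[wx, wy, wz], ...], "gripper": [gripper, ...]}. A call has 1 to 8 rows; each row is the pose to reach, as a shift and turn from the pose commanded when the call began; what a row does not reach only later rows make up. A row lasts 1/8 s, in which the tool goes at most 62.5 mm and 10.7 degrees, less where a joint would pass 70% of its speed; a pose out of reach is approached as far as the arm can. A call with a gripper value outside its range is refused whole. The fingers move at their own pace and stop on an object; "squeeze" is the grip in N (left out, the last holds). Time passes only in rows, so rows that repeat a pose let the fingers close. It gives the time, the measured TCP pose, the force and the opening at its end, in the units of the state.
- ctrl.observe(): the state, without advancing time (a new reading comes with each control period).
- ctrl.read_camera(name): name is "scene" or "top" or "wrist"; returns (picture, depth): 400x640x3 uint8, blue, green, red; 400x640 float32, mm along the optical axis (not along the pixel's ray), 0 where there is no reading.
- ctrl.camera_model(name): a dict with "fx", "fy", "cx", "cy" (pixels), "D" ([k1, k2, p1, p2, k3] as OpenCV has them; the pictures are not rectified), "view" (4x4, takes a point from world to camera coordinates). Camera axes: x right, y up, looking along -z (the intrinsics and any distortion apply to the point x, -y, -z); pixel columns grow to the right and rows downward; lengths in mm; the calibration is good to about 2 mm. A picture is of the moment at which its call begins: read the wrist's pose just before it. camera_model takes no time and is no camera call; for the wrist camera it gives the pose at the moment of the call.
- ctrl.close_job(): hands the job in, once; it reports no verdict.
The state is a dict: "clock": time; "qpos": joint angles; "joint_vel": joint speeds; "effort": joint torques, N m; "tool_pos": TCP position; "tcp_rot": TCP orientation; "wrist_force": force on the tool from outside, world axes, zero at the start; "torque": the same for the moment, N m; "gripper_width": finger opening in mm.
Only numpy, scipy, OpenCV 4.12 (cv2) and the standard library are available. Lean on these libraries where they do the work, as an engineer would, in place of code of your own. Each camera call takes 0.05 s, during which the arm holds its last target. There are 200 camera calls.

TASK

On the coffee-machine repair mat, roll the steel boiler sideways, pushing on its upper side with the fingertips, until the spigot on its end stands directly opposite and in line with the nozzle of the leak-test stand (the block with a short nozzle, not the gauge), and leave it lying still there, not touching the stand. Roll it rather than sliding it, do not lift it, do not push it below half its height, and leave the other things where they are.

Things in the scene. Friction and masses are not known exactly. Their poses are not given: they have to be found in the camera images.
- boiler: stainless cylinder lying on its side on the mat, loose, about 0.6 kg, 76 mm diameter, 130 mm long; origin at its centre, 38 mm above the mat's top; its x axis is its long axis and points to the spigot end (away from the robot), y and z turn with it as it rolls. It starts 55 to 155 mm to the left or right of its goal, about parallel to the nozzle
- spigot_end (a point): outer end of the boiler's brass spigot, on the boiler's axis, 85 mm from its centre; the spigot is 14 mm in diameter and sticks out 20 mm
- stand: leak-test stand, fixed: aluminium block 30 x 36 x 72 mm on a 60 x 50 mm foot with a small T-handle on top (90 mm high in all) and a brass nozzle pointing towards the robot; origin on the mat under the nozzle's axis, at the foot's near edge; its x axis points away from the robot along the nozzle's axis, z up
- nozzle (a point): free end of the stand's brass nozzle, 14 mm in diameter, 38 mm above the mat's top, at the same height as the boiler's axis; 15 mm in front (-x of the stand) of the stand's origin. 13 to 37 mm are left between it and the spigot's end when they are in line
- gauge: gauge stand, fixed: round dial of 52 mm on a post, with the same foot as the leak-test stand and no nozzle, 96 mm high; stands on the other side of the boiler; origin at the foot's near edge on the mat; not to be used
- mat: grey-blue rubber mat, fixed, 360 (x) x 620 (y) x 3 mm; origin in the middle of its underside; top 3 mm above the table. It brakes the boiler, which stops soon after a slow push. A fingertip pressed on the steel sticks (friction about 0.6); while it does not slip the boiler's centre travels half as far as the fingertip, so a long roll takes several strokes
- tamper: bystander: steel coffee tamper, loose, upright, 52 mm diameter, 88 mm high, on the mat between the two stands; origin under its foot
- jug: bystander: steel milk jug with a handle, loose, 72 mm diameter, 95 mm high, near the left end of the mat; origin under its foot
- portafilter: bystander: filter holder, loose, 66 mm head, 34 mm high, with a black handle reaching 135 mm towards the robot, near the right end of the mat; origin under the head
- screwdriver: bystander: screwdriver, loose, 190 mm long, lying along the near edge of the mat; origin under its middle
- gasket: bystander: black rubber ring, loose, 68 mm outside, 8 mm thick, lying on the near right part of the mat; origin under its centre
- cup: bystander: white cup, loose, 76 mm diameter, 60 mm high, on the table to the right; origin under its foot
Mind the look-alikes: they are no part of the job. What is shaped like the boiler but blue is not meant.

How it is judged (in metres and radians):
At the end, for the whole second after the job is handed in: the spigot's end lies within 10 mm sideways of the nozzle's axis, 3 to 60 mm in front of the nozzle; the boiler's axis is parallel to the nozzle within 0.12 rad; it lies on the mat, has turned as it came (rolled, not slid) and is at rest (under 10 mm/s) (y of spigot_end in the frame of stand between -0.01 and 0.01 m and angle between the x axis of boiler and the x axis of stand, either way round below 0.12 rad and x of spigot_end in the frame of stand between -0.075 and -0.018 m and height (world z) of boiler between 0.036 and 0.045 m and angle between boiler's own z axis and vertical above 0.9 rad and linear speed of boiler below 0.01 m/s and angular speed of boiler below 0.2 rad/s); the robot touches nothing.
It fails at once if the boiler is lifted more than about 12 mm off the mat or tipped more than 13 degrees off level (height (world z) of boiler above 0.053 m or angle between boiler's own x axis and vertical below 1.34 rad).
It fails at once if the boiler is slid or carried: it is over 60 mm from its start without having turned (distance of boiler from where it was at the start of the episode above 0.06 m and angle between boiler's own z axis and vertical below 0.9 rad).
It fails at once if the fingers push the boiler below half its height (contact force between the fingers and boiler above 0.5 N and height (world z) of the grasp point below 0.058 m).
It fails at once if the boiler knocks against the leak-test stand or the gauge stand (contact force between boiler and stand above 0.5 N or contact force between boiler and gauge above 0.5 N).
It fails at once if a bystander is moved more than 20 mm (distance of any of tamper, jug, portafilter, screwdriver, gasket, cup from where it was at the start of the episode above 0.02 m).
It also fails if it takes over 64 s, if anything falls off the work surface, if the arm or the gripper's body presses on something with over 40 N, if the wrist force passes 120 N, or if a joint passes its speed limit or range.

## Working session

There is one attempt and no reset: what is moved stays moved. The work goes in short steps, Python scripts to look and compute and a tool call to move; the robot and the scene stay as the last step left them, time stands still between calls to the robot, and variables do not carry over. Pictures are saved under pics/ and viewed, about 8 in all and at most 12, crops included, and the job is handed in when it is done.

Besides the shell and the picture viewer there is one more tool, called after "Call:" as name(argument=value, ...) on one line, values as JSON. play_rows: Moves the arm, as the interface text tells. Its arguments: {"type":"object","properties":{"dp":{"type":"array"},"delta_rot":{"type":"array"},"gripper":{"type":"array"},"squeeze":{"type":"number"}},"required":["dp","delta_rot","gripper"]}

```bash
mkdir -p pics
cat > h.py <<'E'
import numpy as np,cv2
from plant import ctrl
def load(n):
    im,d=ctrl.read_camera(n);return im,d,ctrl.camera_model(n)
def world(m,d,uv,z=None):
    K=np.array([[m['fx'],0,m['cx']],[0,m['fy'],m['cy']],[0,0,1.]])
    V=np.array(m['view']);Vi=np.linalg.inv(V)
    uv=np.array(uv,float).reshape(-1,1,2)
    n=cv2.undistortPoints(uv,K,np.array(m['D'],float)).reshape(-1,2)
    r=np.c_[n[:,0],-n[:,1],-np.ones(len(n))]
    if z is None:
        dd=np.array([d[int(v),int(u)] for u,v in uv.reshape(-1,2)])
        p=r*dd[:,None]; return (Vi[:3,:3]@p.T).T+Vi[:3,3]
    w=(Vi[:3,:3]@r.T).T;o=Vi[:3,3]
    return o+w*((z-o[2])/w[:,2])[:,None]
E
python3 - <<'E'
from h import *
s=ctrl.observe();print(s)
for n in('top','scene'):
    im,d,m=load(n);cv2.imwrite(f'pics/{n}0.png',im);np.save(f'pics/{n}0.npy',d);print(n,m)
E
```

```text
{'clock': 0.0, 'qpos': array([-1.21457070e+00,  3.51218781e-01,  1.65246939e+00, -2.64958371e-06,
        1.13908169e+00, -8.45917190e-02]), 'joint_vel': array([-5.97281184e-05, -2.01653850e-04,  1.30415734e-04, -1.40474845e-05,
       -5.51674475e-04,  1.06898519e-04]), 'effort': array([ 1.13111306e-03, -4.97330439e+01, -2.85252035e+01,  6.99746492e-02,
        2.57800537e-02, -1.26553887e-04]), 'tool_pos': array([ 234.57322552, -497.06852019,  218.0937684 ]), 'tcp_rot': array([ 0.37884055,  0.59755037, -0.37833841,  0.59688646]), 'wrist_force': array([-0.36620899,  0.19905157,  0.04266555]), 'torque': array([-0.02223958, -0.03066889,  0.02138115]), 'gripper_width': 93.09389955006716}
top {'fx': 431.06139895530373, 'fy': 431.06139895530373, 'cx': 326.44198235193596, 'cy': 202.0216698899294, 'D': array([0.00624487, 0.        , 0.        , 0.        , 0.        ]), 'view': array([[ 5.38646187e-03, -9.99976540e-01,  4.23155591e-03,
        -9.73957859e+01],
       [ 9.96158260e-01,  5.73566993e-03,  8.73831954e-02,
        -5.03298649e+02],
       [-8.74054162e-02,  3.74461312e-03,  9.96165785e-01,
        -1.11984561e+03],
       [ 0.00000000e+00,  0.00000000e+00,  0.00000000e+00,
         1.00000000e+00]])}
scene {'fx': 395.2108908718115, 'fy': 395.2108908718115, 'cx': 321.8376820620236, 'cy': 198.7242322192096, 'D': array([0.00373077, 0.        , 0.        , 0.        , 0.        ]), 'view': array([[-6.16109211e-01,  7.87382155e-01,  2.09471451e-02,
         3.77673331e+02],
       [-4.75303097e-01, -3.92857629e-01,  7.87241926e-01,
         1.43280478e+02],
       [ 6.28089489e-01,  4.75070759e-01,  6.16288380e-01,
        -1.54943319e+03],
       [ 0.00000000e+00,  0.00000000e+00,  0.00000000e+00,
         1.00000000e+00]])}
```

View pics/top0.png

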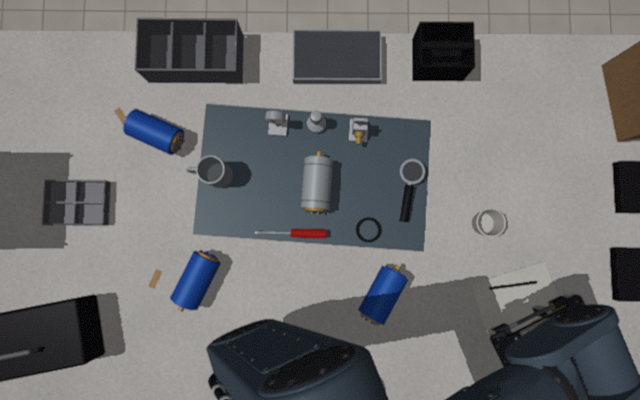

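View pics/scene0.png

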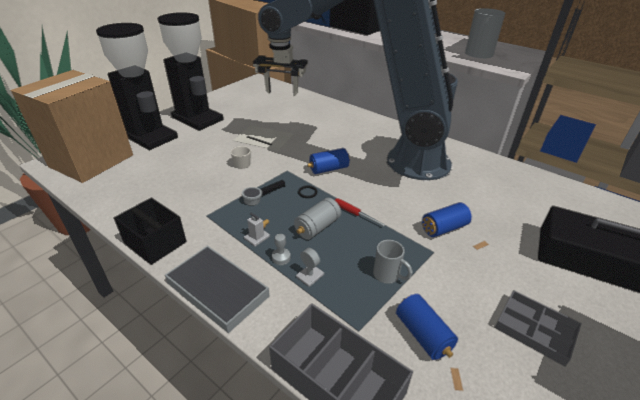

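The only steel cylinder is at top (317,183); the blue ones at (153,131), (195,280) and (383,294) are look-alikes. The block with the brass nozzle is at (358,130) and the gauge, with its dial, at (277,123). I'll confirm both in an enlarged crop.

Run:
```python
from h import *
im=cv2.imread('pics/top0.png')
c=im[95:255,250:450];c=cv2.resize(c,None,fx=4,fy=4,interpolation=cv2.INTER_CUBIC)[:600]
cv2.imwrite('pics/crop0.png',c)
d=np.load('pics/top0.npy');m=ctrl.camera_model('top')
print(d[183,317],world(m,d,[(317,183),(358,128),(277,121),(330,230),(230,215)]).round(1))
```

```text
1091.7217 [[ 5.473e+02 -7.020e+01  7.650e+01]
 [ 6.911e+02 -1.746e+02  7.180e+01]
 [ 7.089e+02  3.430e+01  6.920e+01]
 [ 4.304e+02 -1.046e+02 -5.000e-01]
 [ 4.692e+02  1.647e+02 -1.000e-01]]
```

View pics/crop0.png

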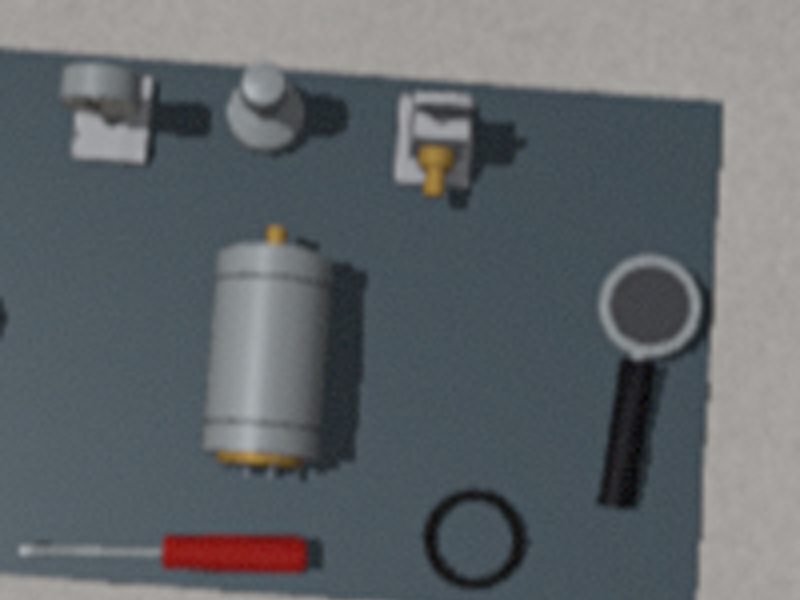

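Run:
```python
from h import *
d=np.load('pics/top0.npy');m=ctrl.camera_model('top')
def c(pts,z): 
    p=[(250+(x+.5)/4-.5,95+(y+.5)/4-.5) for x,y in pts]; return world(m,d,p,z).round(1)
print('nozzle tip,base z41+-',c([(433,194),(435,158)],41).tolist())
print('foot near L,R corners',c([(394,183),(470,188),(398,93)],8).tolist())
print('spigot tip, root',c([(277,227),(276,243)],41).tolist())
print('ends top-line: far L,R, near L,R (z41)',c([(217,252),(330,254),(205,448),(319,456)],41).tolist())
print('mat corner',c([(722,103),(695,600)],3).tolist())
print('pf',c([(600,305),(700,305)],37).tolist(),'gasket',c([(424,538),(526,538)],8).tolist())
# depth fit: points of boiler in cloud
u,v=np.meshgrid(np.arange(285,350),np.arange(145,220));P=world(m,d,np.c_[u.ravel(),v.ravel()])
P=P[P[:,2]>45]
from scipy.optimize import least_squares
f=lambda q:np.hypot((P[:,1]-q[0]-q[1]*(P[:,0]-540))*np.cos(q[1]),P[:,2]-q[2])-38
r=least_squares(f,[-70,0,41],loss='soft_l1');print(r.x,np.abs(r.fun).mean(),P.min(0),P.max(0))
# stand cloud
u,v=np.meshgrid(np.arange(345,372),np.arange(112,150));P=world(m,d,np.c_[u.ravel(),v.ravel()])
for lo,hi in((4,12),(30,48),(60,78)):
    Q=P[(P[:,2]>lo)&(P[:,2]<hi)];print(lo,len(Q),Q.min(0).round(),Q.max(0).round(),np.median(Q,0).round(1))
```

```text
nozzle tip,base z41+- [[658.6, -176.6, 41.0], [682.8, -177.9, 41.0]]
foot near L,R corners [[673.6, -152.6, 8.0], [670.4, -204.3, 8.0], [736.0, -155.3, 8.0]]
spigot tip, root [[635.9, -73.9, 41.0], [625.2, -73.3, 41.0]]
ends top-line: far L,R, near L,R (z41) [[619.0, -34.6, 41.0], [618.1, -108.8, 41.0], [489.8, -28.0, 41.0], [485.0, -102.2, 41.0]]
mat corner [[731.8, -377.6, 3.0], [392.7, -354.3, 3.0]]
pf [[586.0, -286.8, 37.0], [586.4, -352.6, 37.0]] gasket [[432.9, -172.9, 8.0], [433.3, -241.0, 8.0]]
[-6.76057535e+01 -6.58311374e-02  3.91622496e+01] 19.205015396545942 [ 404.00915389 -108.46263521   45.03752695] [ 633.25903999  -28.39579828 1159.94385903]
4 149 [ 650. -215.    4.] [ 753. -144.   12.] [ 686.9 -166.     8.7]
30 60 [ 656. -195.   33.] [ 696. -161.   48.] [ 671.7 -176.5   43.6]
60 132 [ 685. -198.   62.] [ 719. -162.   78.] [ 695.6 -177.3   73. ]
```

Confirmed: the steel boiler has its spigot tip at crop (277,227) and the nozzle tip is at crop (433,194). The boiler is at about (552,-68) and yawed about -0.06. The stand has the same yaw, so I need to roll about 101 mm towards -y. I'm setting out with the fingers shut and the jaw axis across the boiler.

Call:
play_rows(dp=[[40,55,0],[80,110,0],[120,165,0],[160,220,0],[200,276,0],[240,332,0],[280,388,0],[317,442,0]], delta_rot=[[0,0,-5],[0,0,-10],[0,0,-15],[0,0,-20],[0,0,-25],[0,0,-28.7],[0,0,-28.7],[0,0,-28.7]], gripper=[1,1,1,1,1,1,1,1], squeeze=10)

```text
clock: 1.1
tool_pos: [527.4, -89.6, 218.5]
tcp_rot: [-0.515, -0.485, 0.515, -0.485]
wrist_force: [0.4, -0.3, 0.4]
gripper_width: 17.9
```

Call:
play_rows(dp=[[0,0,0],[0,0,0],[0,0,-30],[0,0,-60],[0,0,-90],[0,0,-110],[0,0,-115],[0,0,-115]], delta_rot=[[0,0,0],[0,0,0],[0,0,0],[0,0,0],[0,0,0],[0,0,0],[0,0,0],[0,0,0]], gripper=[1,1,1,1,1,1,1,1])

```text
clock: 2.1
tool_pos: [526.4, -92.3, 104.0]
tcp_rot: [0.515, 0.484, -0.515, 0.485]
wrist_force: [0.2, -0.3, 0.7]
gripper_width: 0.4
```

Run:
```python
from h import *
s=ctrl.observe();print({k:np.round(s[k],3) for k in('clock','tool_pos','tcp_rot','wrist_force','gripper_width','qpos')})
a,_,_=load('wrist');b,_,_=load('scene')
b=cv2.resize(b[150:320,200:440],None,fx=2.5,fy=2.5)
cv2.imwrite('pics/a1.png',a);cv2.imwrite('pics/b1.png',b)
```

```text
{'clock': np.float64(2.1), 'tool_pos': array([526.433, -92.255, 104.031]), 'tcp_rot': array([ 0.515,  0.484, -0.515,  0.485]), 'wrist_force': array([ 0.249, -0.333,  0.69 ]), 'gripper_width': np.float64(0.388), 'qpos': array([-0.261,  0.472,  1.792, -0.   ,  0.877,  1.372])}
```

View pics/b1.png

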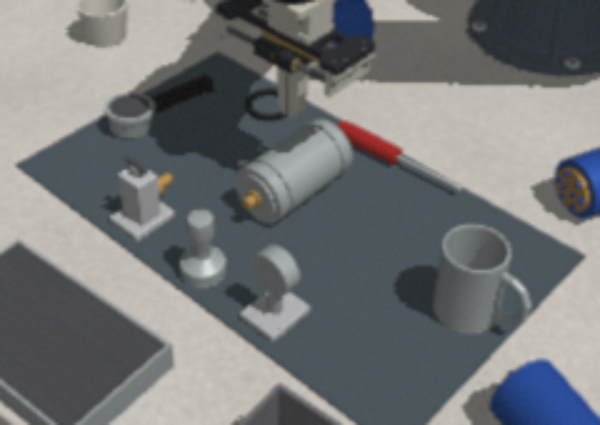

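View pics/a1.png

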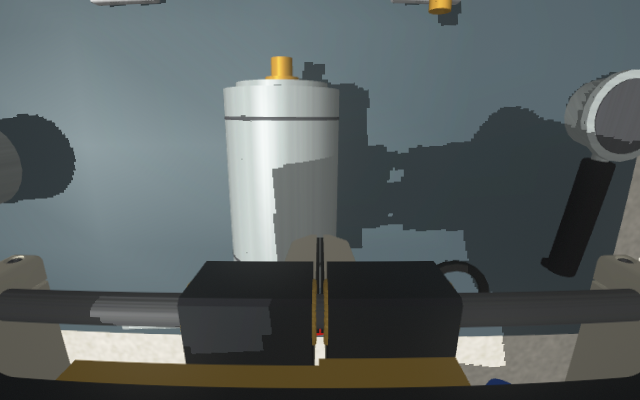

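Scene crop: the shut fingertip is at (290,105), behind and to the side of the boiler. The wrist view shows the spigot tip at (282,57) and the nozzle tip at (440,13). I'll measure both as a cross-check.

Run:
```python
from h import *
m=ctrl.camera_model('wrist')
print(world(m,None,[(282,57),(440,13),(224,88),(340,88),(281,80)],41).round(1).tolist())
```

```text
[[635.4, -73.4, 41.0], [656.7, -176.7, 41.0], [618.6, -33.0, 41.0], [613.6, -110.3, 41.0], [621.1, -71.6, 41.0]]
```

Call:
play_rows(dp=[[8,12,0],[20,28,0],[25,37,0],[25,37,-8],[25,37,-16],[25,37,-20],[25,37,-21],[25,37,-21]], delta_rot=[[0,0,0],[0,0,0],[0,0,0],[0,0,0],[0,0,0],[0,0,0],[0,0,0],[0,0,0]], gripper=[1,1,1,1,1,1,1,1])

```text
clock: 3.2
tool_pos: [551.6, -54.6, 82.7]
tcp_rot: [0.515, 0.485, -0.515, 0.485]
wrist_force: [0.0, -0.3, 0.8]
gripper_width: 0.5
```

Call:
play_rows(dp=[[0,0,-1],[0,0,-2],[0,0,-3],[0,0,-3.5],[0,0,-3.5]], delta_rot=[[0,0,0],[0,0,0],[0,0,0],[0,0,0],[0,0,0]], gripper=[1,1,1,1,1])

```text
clock: 3.82
tool_pos: [551.6, -54.4, 79.1]
tcp_rot: [0.515, 0.485, -0.515, 0.485]
wrist_force: [-0.0, -0.5, 1.4]
gripper_width: 0.3
```

Call:
play_rows(dp=[[0,0,-0.5],[0,0,-1],[0,0,-1.5],[0,0,-1.5]], delta_rot=[[0,0,0],[0,0,0],[0,0,0],[0,0,0]], gripper=[1,1,1,1])

```text
clock: 4.32
tool_pos: [551.7, -54.4, 78.0]
tcp_rot: [0.515, 0.485, -0.515, 0.485]
wrist_force: [-1.4, 0.4, 4.9]
gripper_width: 0.4
```

Call:
play_rows(dp=[[0,-1,-0.7],[-0.3,-5,-0.7],[-0.6,-11,-0.7],[-1,-18,-0.7],[-1.5,-25,-0.7],[-1.9,-31,-0.7],[-2.1,-35,-0.7],[-2.2,-36,-0.7]], delta_rot=[[0,0,0],[0,0,0],[0,0,0],[0,0,0],[0,0,0],[0,0,0],[0,0,0],[0,0,0]], gripper=[1,1,1,1,1,1,1,1])

```text
clock: 5.32
tool_pos: [549.6, -90.9, 79.0]
tcp_rot: [0.515, 0.484, -0.515, 0.485]
wrist_force: [-9.5, 0.3, 25.9]
gripper_width: 0.6
```

```bash
cat >> h.py <<'E'
def spig():
    "boiler pose from wrist depth: y0 at x=560, slope, far end; spigot from brass blob"
    im,d,m=load('wrist')
    from scipy.optimize import least_squares
    u,v=np.meshgrid(np.arange(0,640,4),np.arange(0,245,4));P=world(m,d,np.c_[u.ravel(),v.ravel()])
    P=P[(P[:,2]>55)&(P[:,2]<85)&(P[:,0]<625)&(P[:,0]>540)&(abs(P[:,1]+120)<120)]
    y0=np.median(P[:,1])
    f=lambda q:np.hypot((P[:,1]-q[0]-q[1]*(P[:,0]-560))*np.cos(q[1]),P[:,2]-q[2])-38
    r=least_squares(f,[y0,-.05,41],loss='soft_l1')
    h=cv2.cvtColor(im,cv2.COLOR_BGR2HSV);b=cv2.inRange(h,(10,110,60),(30,255,255));b[245:]=0
    n,l,st,ce=cv2.connectedComponentsWithStats(b)
    print('fit y560,slope,z',r.x.round(3),'res',np.abs(r.fun).mean().round(2),len(P))
    for i in range(1,n):
        if st[i,4]>60:
            x,y,w,hh=st[i,:4];print('brass',st[i].tolist(),'tip',world(m,None,[(x+w/2-.5,y)],41).round(1)[0],'bot',world(m,None,[(x+w/2-.5,y+hh)],41).round(1)[0],'ctr',world(m,None,[ce[i]],41).round(1)[0])
    return im
E
python3 -c "
from h import *
spig()"
```

```text
fit y560,slope,z [-8.6516e+01 -7.2000e-02  4.1155e+01] res 0.83 889
brass [438, 0, 45, 44, 1297] tip [ 679.3 -178.1   41. ] bot [ 655.6 -178.6   41. ] ctr [ 669.4 -177.3   41. ]
brass [295, 92, 36, 28, 719] tip [633.1 -91.3  41. ] bot [616.9 -90.2  41. ] ctr [624.7 -90.9  41. ]
```

Rolling without slip: 18 mm of boiler travel for 36 mm of tip. I'll ease the pressure and continue the stroke.

Call:
play_rows(dp=[[0,-1,0.8],[-0.2,-4,0.8],[-0.5,-9,0.8],[-0.8,-14,0.8],[-1,-18,0.8],[-1.1,-20,0.8],[-1.1,-20,0.8],[-1.1,-20,0.8]], delta_rot=[[0,0,0],[0,0,0],[0,0,0],[0,0,0],[0,0,0],[0,0,0],[0,0,0],[0,0,0]], gripper=[1,1,1,1,1,1,1,1])

```text
clock: 6.38
tool_pos: [548.1, -110.4, 77.9]
tcp_rot: [-0.515, -0.485, 0.515, -0.485]
wrist_force: [-4.6, -0.7, 5.9]
gripper_width: 0.8
```

```bash
python3 -c "
from h import *
spig()"
```

```text
fit y560,slope,z [-9.6491e+01 -7.1000e-02  4.1184e+01] res 0.9 902
brass [405, 0, 44, 42, 1204] tip [ 678.1 -177.9   41. ] bot [ 655.8 -177.9   41. ] ctr [ 668.7 -177.1   41. ]
brass [279, 91, 36, 29, 737] tip [ 632.7 -101.4   41. ] bot [ 616.1 -100.1   41. ] ctr [ 623.8 -100.8   41. ]
```

Call:
play_rows(dp=[[0,0,4],[0,0,8],[0,14,8],[-0.5,30,8],[-0.5,30,5],[-0.5,30,2],[-0.5,30,0.5],[-0.5,30,0]], delta_rot=[[0,0,0],[0,0,0],[0,0,0],[0,0,0],[0,0,0],[0,0,0],[0,0,0],[0,0,0]], gripper=[1,1,1,1,1,1,1,1])

```text
clock: 7.42
tool_pos: [547.7, -80.7, 77.6]
tcp_rot: [-0.515, -0.485, 0.515, -0.485]
wrist_force: [-0.6, -0.0, 1.9]
gripper_width: 0.3
```

```bash
python3 -c "
from h import *
spig()"
```

```text
fit y560,slope,z [-9.6465e+01 -7.3000e-02  4.1255e+01] res 0.92 932
brass [457, 0, 44, 39, 1106] tip [ 676.7 -178.    41. ] bot [ 655.8 -178.6   41. ] ctr [ 667.7 -177.    41. ]
brass [329, 87, 36, 29, 729] tip [ 632.8 -101.1   41. ] bot [ 616.2 -100.5   41. ] ctr [ 624.1 -101.    41. ]
```

Call:
play_rows(dp=[[0,0,-0.7],[-0.3,-5,-0.6],[-0.7,-12,-0.3],[-1.2,-21,0],[-1.8,-31,0.2],[-2.4,-41,0.2],[-2.9,-49,0],[-3.2,-54,-0.2]], delta_rot=[[0,0,0],[0,0,0],[0,0,0],[0,0,0],[0,0,0],[0,0,0],[0,0,0],[0,0,0]], gripper=[1,1,1,1,1,1,1,1])

```text
clock: 8.48
tool_pos: [544.3, -135.1, 78.3]
tcp_rot: [-0.515, -0.485, 0.515, -0.485]
wrist_force: [-4.4, -0.7, 10.2]
gripper_width: 0.4
```

Call:
play_rows(dp=[[0,0,0],[0,0,0],[0,0,4],[0,0,8],[0,14,8],[0,29,8],[0,29,5],[0,29,3]], delta_rot=[[0,0,0],[0,0,0],[0,0,0],[0,0,0],[0,0,0],[0,0,0],[0,0,0],[0,0,0]], gripper=[1,1,1,1,1,1,1,1])

```text
clock: 9.48
tool_pos: [544.5, -105.2, 80.2]
tcp_rot: [-0.515, -0.485, 0.515, -0.485]
wrist_force: [-0.4, 0.1, 0.3]
gripper_width: 0.6
```

```bash
python3 -c "
from h import *
spig()"
```

```text
fit y560,slope,z [-1.24087e+02 -7.00000e-02  4.10170e+01] res 0.83 935
brass [413, 0, 42, 36, 936] tip [ 674.8 -177.5   41. ] bot [ 655.5 -177.7   41. ] ctr [ 666.2 -177.1   41. ]
brass [333, 85, 36, 28, 714] tip [ 630.7 -128.5   41. ] bot [ 614.5 -127.8   41. ] ctr [ 622.2 -128.4   41. ]
```

Call:
play_rows(dp=[[0,-2,-1.5],[0,-3,-3.2],[-0.3,-8,-3.2],[-0.8,-16,-2.9],[-1.4,-27,-2.6],[-2,-38,-2.6],[-2.6,-48,-2.8],[-3.1,-56,-3]], delta_rot=[[0,0,0],[0,0,0],[0,0,0],[0,0,0],[0,0,0],[0,0,0],[0,0,0],[0,0,0]], gripper=[1,1,1,1,1,1,1,1])

```text
clock: 10.52
tool_pos: [541.2, -162.3, 78.3]
tcp_rot: [-0.515, -0.485, 0.515, -0.485]
wrist_force: [-4.0, -0.8, 8.4]
gripper_width: 0.2
```

Call:
play_rows(dp=[[0,0,0],[0,0,0],[0,0,4],[0,0,8],[0,14,8],[0,28,8],[0,28,5],[0,28,3]], delta_rot=[[0,0,0],[0,0,0],[0,0,0],[0,0,0],[0,0,0],[0,0,0],[0,0,0],[0,0,0]], gripper=[1,1,1,1,1,1,1,1])

```text
clock: 11.52
tool_pos: [541.4, -133.2, 80.2]
tcp_rot: [-0.515, -0.485, 0.515, -0.485]
wrist_force: [-0.6, -0.0, 0.4]
gripper_width: 0.4
```

```bash
python3 -c "
from h import *
cv2.imwrite('pics/w3.png',spig())"
```

```text
fit y560,slope,z [-1.51148e+02 -7.00000e-02  4.09690e+01] res 0.84 951
brass [369, 0, 31, 33, 787] tip [ 672.9 -177.3   41. ] bot [ 655.3 -176.9   41. ] ctr [ 664.8 -177.    41. ]
brass [331, 83, 36, 28, 697] tip [ 628.8 -155.3   41. ] bot [ 612.6 -154.7   41. ] ctr [ 620.4 -155.3   41. ]
```

View pics/w3.png

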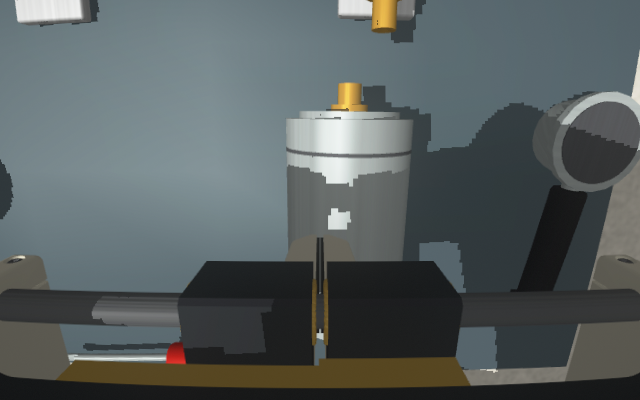

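The spigot is at (349,84) and the nozzle tip at (384,31), so about 20 mm of roll remains, which is 40 mm of tip travel.

Call:
play_rows(dp=[[0,-2,-1.5],[0,-2.5,-3.2],[-0.3,-7,-3.2],[-0.7,-14,-2.9],[-1.2,-23,-2.6],[-1.7,-32,-2.6],[-2.2,-39,-2.6],[-2.4,-42.5,-2.6]], delta_rot=[[0,0,0],[0,0,0],[0,0,0],[0,0,0],[0,0,0],[0,0,0],[0,0,0],[0,0,0]], gripper=[1,1,1,1,1,1,1,1])

```text
clock: 12.58
tool_pos: [539.0, -176.8, 79.0]
tcp_rot: [-0.515, -0.484, 0.515, -0.485]
wrist_force: [-6.5, 0.5, 12.6]
gripper_width: 0.7
```

Call:
play_rows(dp=[[0,0,0],[0,0,0],[0,0,3],[0,0,8],[0,0,20],[0,0,20],[0,0,20],[0,0,20]], delta_rot=[[0,0,0],[0,0,0],[0,0,0],[0,0,0],[0,0,0],[0,0,0],[0,0,0],[0,0,0]], gripper=[1,1,1,1,1,1,1,1])

```text
clock: 13.58
tool_pos: [538.9, -175.9, 97.7]
tcp_rot: [-0.515, -0.485, 0.515, -0.485]
wrist_force: [-0.6, 0.5, 1.4]
gripper_width: 0.3
```

```bash
python3 -c "
from h import *
cv2.imwrite('pics/w4.png',spig())"
```

```text
fit y560,slope,z [-1.7114e+02 -7.3000e-02  4.1204e+01] res 0.77 819
brass [291, 0, 39, 39, 986] tip [ 678.2 -177.8   41. ] bot [ 655.7 -176.3   41. ] ctr [ 668.7 -177.    41. ]
brass [296, 86, 33, 26, 589] tip [ 627.3 -175.8   41. ] bot [ 611.  -174.7   41. ] ctr [ 619.1 -175.3   41. ]
```

View pics/w4.png

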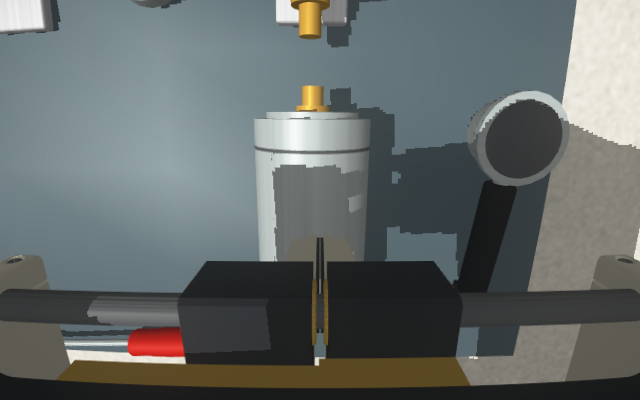

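The spigot (312,86) now stands opposite the nozzle (310,38). I'll retract and check from the top camera.

Call:
play_rows(dp=[[0,0,40],[0,0,90],[-40,0,130],[-90,0,150],[-140,0,150],[-190,0,150],[-200,0,150],[-200,0,150]], delta_rot=[[0,0,0],[0,0,0],[0,0,0],[0,0,0],[0,0,0],[0,0,0],[0,0,0],[0,0,0]], gripper=[1,1,1,1,1,1,1,1])

```text
clock: 14.62
tool_pos: [339.3, -176.2, 248.2]
tcp_rot: [0.515, 0.484, -0.515, 0.485]
wrist_force: [0.6, -0.4, -0.6]
gripper_width: 0.4
```

Run:
```python
from h import *
im,d,m=load('top')
c=cv2.resize(im[95:255,250:450],None,fx=4,fy=4,interpolation=cv2.INTER_CUBIC)[:600];cv2.imwrite('pics/t5.png',c)
a=spig();s=ctrl.observe();print(s['clock'],s['tool_pos'],s['wrist_force'])
```

```text
return _methods._mean(a, axis=axis, dtype=dtype,
  ret = ret.dtype.type(ret / rcount)
Traceback (most recent call last):
  File "h.py", line 24, in spig
    r=least_squares(f,[y0,-.05,41],loss='soft_l1')
ValueError: Initial guess is outside of provided bounds
```

View pics/t5.png

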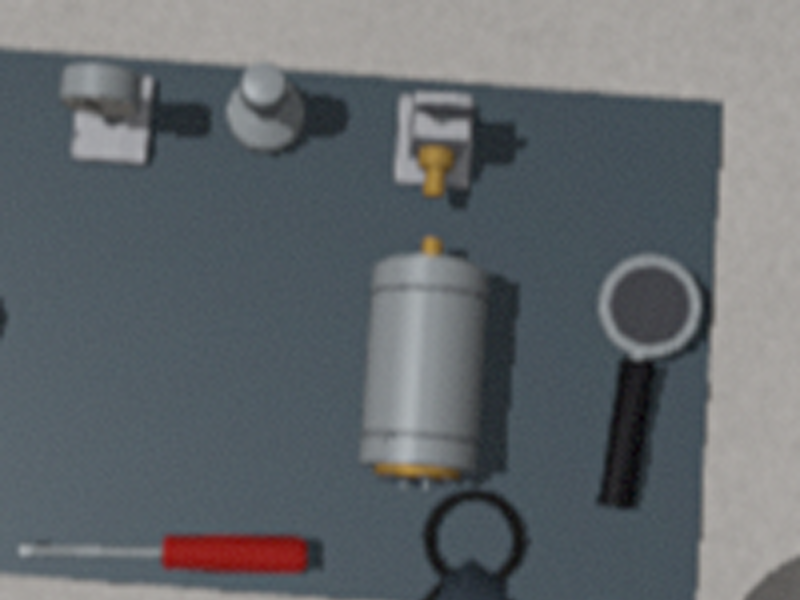

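The top view shows the spigot (431,237) in line with the nozzle tip (433,195), with a gap between them. The bystanders in the crop sit at the same pixels as before, and the arm is well clear. The script error was only the wrist fit finding no boiler from this far away. Handing in.

```bash
python3 -c "
from h import *
print(ctrl.close_job())"
```

```text
the job is handed in; nothing more can be done
None
```

I rolled the steel boiler about 102 mm to the right (towards −y) with four fingertip strokes on its top. It now lies with its spigot opposite the leak-test nozzle, and I handed the job in at about 15 s on the robot's clock.

- **Rolling:** the boiler's centre moved half as far as the fingertip on each stroke, so it rolled without slipping. Each stroke ended with a wrist force under about 30 N.
- **Alignment:** in the last wrist-camera measurement the spigot's end was at y = −175.8 mm, against about −175.4 mm for the nozzle's axis there. That is within about 1 mm sideways, with a gap of about 28 mm to the nozzle. The boiler's axis was at −0.073 rad and the nozzle's at about −0.055, roughly 0.02 rad apart.
- **Final look:** the top camera showed the two in line and the arm well clear. The tamper, portafilter, screwdriver and gasket had not moved; the jug and cup were outside that crop and not checked again.
- **Failed check:** repeating the wrist measurement after pulling back failed because the boiler was out of its measuring window. I relied on the earlier wrist measurement and the top view, and did not measure the boiler's speed separately.

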